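# Set the probe stop to the setting block

### The job

On the aluminium stop fixture, push the steel setting block along its channel until its nose is fully home against the fence under the stop. Then take the orange driver and turn the brass stop screw clockwise, by feel, until the sprung foot just bears on the block so that it drags: lightly held, neither loose nor jammed. Turn the screw only with the driver, stand the driver back in its grey stand, and leave the other things on the bench where they are.

Things in the scene. Friction and masses are not known exactly. Their poses are not given: they have to be found in the camera images.
- fixture: fixed aluminium stop fixture. Origin: on the table under the screw's axis; +x along the channel towards the fence. Base x -155 to +85 mm, 90 mm wide, 20 mm high; its top is the channel floor. Two rails (inner faces 31 mm apart, 8 mm wide, 8 mm above the floor) run from x = -150 mm. Blue bridge arm 44 mm wide, x -24 to +84 mm, top 78 mm above the table, on a column beyond the fence
- fence (a point): middle of the fence's face at the channel floor, 50 mm past the screw's axis; axes as the fixture's. The fence is a steel end wall 14 mm high. The block is home when its nose touches it
- block: loose steel setting block 120 x 28 x 18 mm, 0.35 kg, in the channel, 25 to 50 mm short of home. Origin: centre of its underside; +x towards its nose (60 mm ahead). At its tail (x -60 to -40 mm) a black grip 20 x 20 mm, its top 38 mm above the block's underside, to push from behind or hold from above. More than 25 N from the fingers rams it
- stop: the stop (shank, head and rubber foot). Origin: on the screw's axis at the underside of the head; axes as the fixture's. It sinks as the screw turns. The 16 mm foot is seated differently each time, unmeasured: at the start 2 to 8.5 mm above the block's top. Its spring presses with 10 N once it bears and 7 N more per mm sunk further. The block drags as it should at 7 to 20 N; above 32 N it jams
- screw_slot (a point): centre of the top face of the brass screw head (30 x 30 mm, 14 mm high, about 106 mm above the table); x along the slot, z up. The slot is a closed recess 17 x 5.5 mm, 10 mm deep, with 2 mm bevelled edges; the driver's blade fits it either way round
- stop_screw (a joint): turn of the stop screw (rad), growing clockwise seen from above, -0.3 to 0.3 at the start. It sinks 3.82 mm a radian (24 mm a turn), takes 0.12 N m to turn when free (about 0.09 is still felt when a turn is halted) and 0.0038 N m more for each N on the foot, and stays where it is left. It needs 0.6 to 2.5 rad in all
- driver: loose driver, 0.10 to 0.15 kg, upright in the stand. Origin: on its axis at the underside of the black collar (36 mm round, 5 mm thick). Above the collar an orange handle 22 x 22 mm square, 60 mm high, sides along x and y, a white line along x on its top. Below, a 9 mm shank and a flat steel blade 14 mm wide along x, 3.5 mm thick, 15 mm long, ending 50 mm below the origin
- stand: fixed grey stand 60 x 60 x 64 mm with a square hole 20 x 20 mm, 60 mm deep, in the middle of its top. Origin: centre of its underside. The driver is back when its collar rests on the top
- tray: bystander: loose blue parts tray 90 x 70 x 25 mm, origin under its centre; it and the stand swap sides
- pliers_a: bystander: pliers with blue grips, 145 mm long, origin at the pivot on the table
- pliers_b: bystander: second pliers of the same kind
- meter: bystander: yellow handheld meter 170 x 85 x 36 mm, origin under its centre
- jar: bystander: clear jar with red cap, 52 mm round, 70 mm high, origin under its centre
- spare_block: bystander: dark spare block 75 x 28 x 12 mm without a grip, not the one to use; origin under its centre
Things that resemble listed ones, but are neither listed nor needed, are in the scene too. Leave any purple look-alike of the driver alone.

How it is judged:
By the outcome, as a careful person would: the job done as asked, in the order asked, and still so for the second after the job is handed in, with the robot touching nothing.
It also fails if it takes over 72 s, if anything falls off the work surface, if the arm or the gripper's body presses on something with over 40 N, if the wrist force passes 120 N, or if a joint passes its speed limit or range.

### The arm

A 7-joint arm with a two-finger parallel gripper is mounted at the origin on the work surface. World frame = base frame: x ahead of the robot, y to its left, z up, the work surface at z = 0. Lengths are in mm, angles in rad, forces in N, time in s.
With the tool pointing down it reaches from about 425 to 825 mm from the base axis. Payload 3.6 kg.
Tool frame: the origin (TCP) lies midway between the tips of the shut fingers; the grasp point (between the pads) lies 19 mm behind it; z points along the fingers, y is the line along which they close (so a half turn about z gives the same grasp; the last joint's range is limited). The gripper opens to 93 mm and grips with 3 to 60 N. Pads are 15 mm wide; open, the fingers measure 128 mm over their backs; the gripper's body (75 mm by 188 mm) begins 65 mm behind the grasp point.
Start: joints at [-1.26, 0.615, -0.013, 1.423, 0.008, 1.103, -0.04], TCP at [214.77, 613.462, 218.64] pointing down, gripper open.
Joint ranges: [-3.12, 3.12], [-0.3, 2.06], [-1.34, 1.32], [0.26, 2.42], [-1.36, 4.5], [0.01, 1.98], [-2.84, 2.84]. Speed limits (rad/s): [2.79, 2.79, 3.14, 3.14, 3.14, 3.14, 3.14].

### API

Orientations are given as a unit quaternion [w, x, y, z].
In Python, from rig import sense, cams, job gives the robot as it stands.
- The arm moves only by the tool arm_command, never from a script. Its argument "deltas" is a list of rows, each a list of 5 numbers: the finger opening in cm, from 0 to 9.3, then the shift along the tool's x, y, z in cm, then the turn about the tool's z in degrees. A call has 1 to 10 rows; each row is the pose to reach, as a shift and turn from the pose commanded when the call began, along the tool's axes at that moment; what a row does not reach only later rows make up. A row lasts 1/12 s, in which the tool goes at most 41.7 mm and 7.16 degrees, less where a joint would pass 70% of its speed; a pose out of reach is approached as far as the arm can. A call with a gripper value outside its range is refused whole. The fingers move at their own pace and stop on an object; "newtons" is the grip in N (left out, the last holds). Time passes only in rows, so rows that repeat a pose let the fingers close. It gives the time, the measured TCP pose, the force, the opening and the grip force at its end, in the units of the state.
- sense(): the state, without advancing time (a new reading comes with each control period).
- cams.read_camera(name): name is "scene" or "side" or "wrist"; returns a dict with "pixels" (480x640x3 uint8, blue, green, red), "camera_matrix" (3x3 intrinsics, pixels), "origin" and "orientation" of the camera in the world. Camera axes: x right, y down, z forward; pixel columns grow to the right and rows downward; lengths in mm; the calibration is good to about 2 mm. A picture is of the moment at which its call begins. There is no depth.
- job.sign_off(): hands the job in; it is judged then, once.
The state is a dict: "clock": time; "joint_pos": joint angles; "joint_vel": joint speeds; "joint_torque": joint torques, N m; "position": TCP position; "tool_rot": TCP orientation; "contact_force": force on the tool from outside, world axes, zero at the start; "moment": the same for the moment, N m; "opening": finger opening in mm; "gripper_force": force on a finger pad.
Only numpy, scipy, OpenCV 4.12 (cv2) and the standard library are available. Lean on these libraries where they do the work, as an engineer would, in place of code of your own. Each camera call takes 0.05 s, during which the arm holds its last target. There are 200 camera calls.

## Working session

There is one attempt and no reset: what is moved stays moved. The work goes in short steps, Python scripts to look and compute and a tool call to move; the robot and the scene stay as the last step left them, time stands still between calls to the robot, and variables do not carry over. Pictures are saved under pics/ and viewed, at most 10 in all, crops included, and the job is handed in when it is done.

Besides the shell and the picture viewer there is one more tool, called by a JSON object that holds its "api" and its "payload", one argument or row to a line. arm_command: Moves the arm, as the interface text tells. Its arguments: {"type":"object","properties":{"deltas":{"type":"array","items":{"type":"array","items":{"type":"number"}}},"newtons":{"type":"number"}},"required":["deltas"]}

```bash
mkdir -p pics; ls; cat > h.py <<'E'
import numpy as np, cv2
from scipy.spatial.transform import Rotation as R
from rig import sense, cams, job
def rot(q): return R.from_quat([q[1],q[2],q[3],q[0]]).as_matrix()
def snap(n,f):
    c=cams.read_camera(n); cv2.imwrite('pics/'+f+'.png',c['pixels']); np.savez('pics/'+f,K=c['camera_matrix'],o=c['origin'],q=c['orientation']); return c
def ray(f,u,v):
    d=np.load('pics/'+f+'.npz'); r=rot(d['q'])@np.linalg.inv(d['K'])@[u,v,1.]; return d['o'],r/np.linalg.norm(r)
def atz(f,u,v,z):
    o,r=ray(f,u,v); return o+r*(z-o[2])/r[2]
def tri(*fs):
    A=np.zeros((3,3));b=np.zeros(3)
    for f,u,v in fs:
        o,r=ray(f,u,v);P=np.eye(3)-np.outer(r,r);A+=P;b+=P@o
    return np.linalg.solve(A,b)
def proj(f,p):
    d=np.load('pics/'+f+'.npz'); x=d['K']@rot(d['q']).T@(np.array(p)-d['o']); return x[:2]/x[2]
def crop(f,x,y,w,h,s,out):
    cv2.imwrite('pics/'+out+'.png',cv2.resize(cv2.imread('pics/'+f+'.png')[y:y+h,x:x+w],None,fx=s,fy=s,interpolation=cv2.INTER_CUBIC))
E
python3 - <<'E'
from h import *
np.set_printoptions(precision=3,suppress=True)
for n in("scene","side","wrist"):
    c=snap(n,n+'0'); print(n,c['origin'],rot(c['orientation'])[:,2])
s=sense(); print(s); print(rot(s['tool_rot']))
E
```

```text
pics
scene [1208.014 -224.256 1126.186] [-0.54   0.177 -0.823]
side [ 294.627 -916.295  899.099] [ 0.192  0.738 -0.647]
wrist [134.99  639.318 383.527] [ 0.282 -0.101 -0.954]
{'clock': 0.15, 'joint_pos': array([-1.261,  0.616, -0.013,  1.424,  0.008,  1.103, -0.04 ]), 'joint_vel': array([ 0.   , -0.005, -0.   , -0.004,  0.   ,  0.001, -0.001]), 'joint_torque': array([  0.001, -45.935,   0.21 , -16.594,  -0.061,   0.018,   0.   ]), 'position': array([214.582, 612.934, 217.769]), 'tool_rot': array([-0.   ,  0.168,  0.986, -0.001]), 'contact_force': array([-0.179, -1.186,  0.395]), 'moment': array([ 0.003, -0.015,  0.019]), 'gripper_force': 0.0, 'opening': 92.52092273467676}
[[-0.944  0.33  -0.001]
 [ 0.33   0.944 -0.002]
 [-0.    -0.002 -1.   ]]
```

View pics/scene0.png

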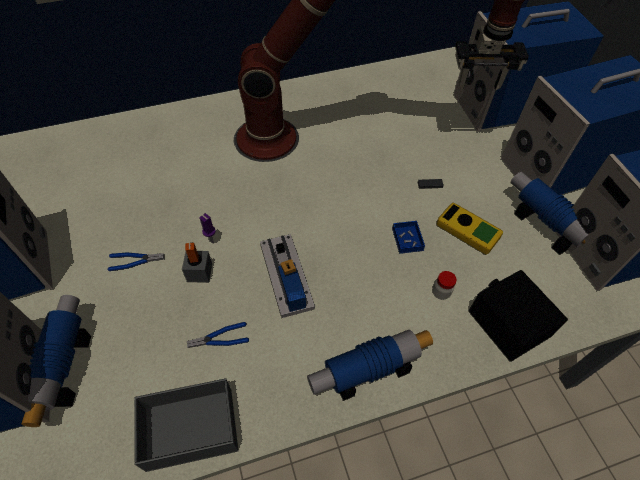

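View pics/side0.png

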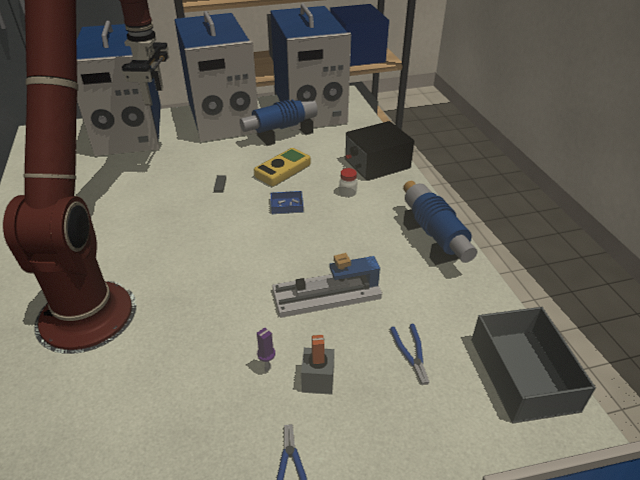

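Scene view: fixture at (287,275), grip (281,247), screw head (289,267). The driver could be confused with two things: the orange handle in the grey stand (195,255), which is my choice, and the purple look-alike (207,225), which isn't. The orange caps on the blue cylinders at (425,340) and (35,412) aren't drivers either. I'll check this in crops.

```bash
python3 - <<'E'
from h import *
crop('scene0',175,205,150,112,5,'c1'); crop('side0',240,245,150,150,4,'c2')
E
```

```text
(no output)
```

View pics/c1.png

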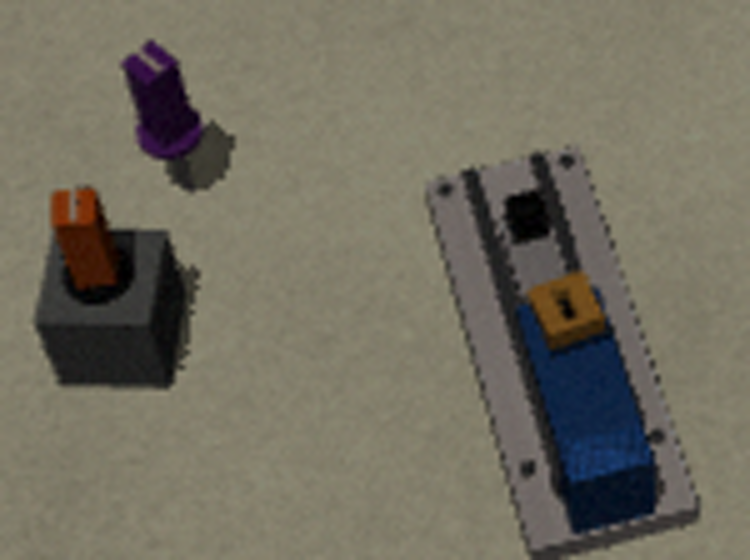

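View pics/c2.png

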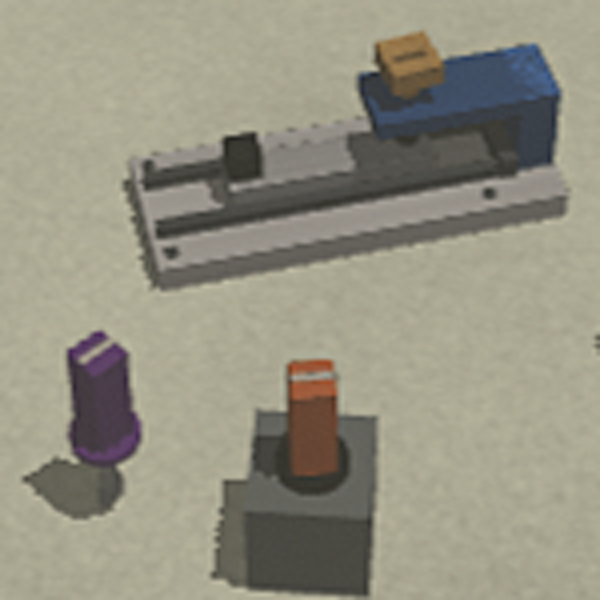

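```bash
python3 - <<'E'
from h import *
np.set_printoptions(precision=1,suppress=True)
A=lambda u,v:('scene0',u/5+175-.4,v/5+205-.4); B=lambda u,v:('side0',u/4+240-.4,v/4+245-.4)
z=lambda p,h:atz(*p,h)
print('slot',tri(A(566,303),B(409,57)),z(A(566,303),106),z(B(409,57),106))
for n,P,Q,h,f in(('slotdir',(558,290),(574,318),106,A),('slotB',(393,61),(425,53),106,B),('lineA',(72,192),(77,218),129,A),('lineB',(291,379),(335,376),129,B)):
    a,b=z(f(*P),h),z(f(*Q),h); d=b-a; print(n,d,np.degrees(np.arctan2(d[1],d[0])))
for P in((427,190),(580,148),(698,508),(530,548)): print('baseA',z(A(*P),20))
for P in((133,157),(157,288-14),(566,196)): print('baseB',z(B(*P),20))
print('handle',tri(A(75,207),B(312,378)),z(A(75,207),129),z(B(312,378),129))
for P in((52,300-0),(60,232),(168,230),(152,325),(38,325)): print('standA',z(A(*P),64))
for P in((257,410),(378,416),(370,517),(246,511)): print('standB',z(B(*P),64))
for P in((505,195),(545,190),(550,225)): print('gripA',z(A(*P),58))
for P in((222,140),(256,133),(261,148),(225,153)): print('gripB',z(B(*P),58))
E
```

```text
slot [575.3 -85.9 106.9] [573.4 -84.6 106. ] [576.3 -86.8 106. ]
slotdir [18.4  3.   0. ] 9.389128345084265
slotB [19.   1.6  0. ] 4.840655837292743
lineA [16.6 -0.3  0. ] -0.880508281908314
lineB [20.  -3.6  0. ] -10.277131796125191
baseA [ 424.  -126.4   20. ]
baseA [422.1 -36.4  20. ]
baseA [660.5 -42.7  20. ]
baseA [ 656.1 -131.1   20. ]
baseB [425.9 -37.2  20. ]
baseB [ 420.3 -130.    20. ]
baseB [ 658.2 -133.3   20. ]
handle [ 459.3 -308.   129.7] [ 457.7 -307.3  129. ] [ 460.  -308.6  129. ]
standA [ 463.9 -334.    64. ]
standA [ 422.4 -323.    64. ]
standA [ 438.6 -268.    64. ]
standA [ 495.  -287.1   64. ]
standA [ 477.1 -343.4   64. ]
standB [ 442.7 -269.5   64. ]
standB [ 498.9 -288.6   64. ]
standB [ 478.4 -344.2   64. ]
standB [ 423.2 -325.7   64. ]
gripA [467.  -90.3  58. ]
gripA [470.4 -68.8  58. ]
gripA [493.3 -72.5  58. ]
gripB [471.3 -75.2  58. ]
gripB [491.2 -74.8  58. ]
gripB [490.9 -87.1  58. ]
gripB [470.5 -85.7  58. ]
```

The positions agree with the given sizes: base 240 × 90 mm, screw about (575,-86), driver about (459.5,-308), stand yaw about -18.5°. I'll move to a viewpoint between them for a closer look.

{"api": "arm_command", "payload": {
  "deltas": [
    [0, -38.6, -30.2, 0, 72],
    [0, -38.6, -30.2, 0, 72],
    [0, -38.6, -30.2, 0, 72],
    [0, -38.6, -30.2, 0, 72],
    [0, -38.6, -30.2, 0, 72],
    [0, -38.6, -30.2, 0, 72],
    [0, -38.6, -30.2, 0, 72],
    [0, -38.6, -30.2, 0, 72],
    [0, -38.6, -30.2, 0, 72],
    [0, -38.6, -30.2, 0, 72]
  ]
}}

```text
clock: 0.98
position: [440.2, 260.9, 218.7]
tool_rot: [-0.0, 0.715, 0.699, 0.0]
contact_force: [1.0, 0.1, 0.0]
opening: 30.7
gripper_force: 0.0
```

```bash
cat > st.py <<'E'
from h import *
def to(x,y,z,yaw=None):
    s=sense();M=rot(s['tool_rot']);cur=np.degrees(np.arctan2(M[1,0],M[0,0]))
    d=M.T@(np.array([x,y,z])-s['position'])/10
    print('pos',s['position'].round(1),'yaw %.1f'%cur,'q',s['joint_pos'].round(2),'F',s['contact_force'].round(1),'m',s['moment'].round(3),'t %.1f'%s['clock'])
    print('delta cm',d.round(2),'turn', None if yaw is None else round((cur-yaw+180)%360-180,1))
E
python3 -c "
from st import *
to(520,-180,218,88.5)"
```

```text
pos [440.2 260.9 218.7] yaw 88.8 q [-0.83  0.42  0.36  1.83 -0.18  0.93 -0.41] F [1.  0.1 0. ] m [-0.035  0.054 -0.003] t 1.0
delta cm [-43.91   8.94   0.06] turn 0.3
```

{"api": "arm_command", "payload": {
  "deltas": [
    [0, -43.9, 8.9, 0, 0],
    [0, -43.9, 8.9, 0, 0],
    [0, -43.9, 8.9, 0, 0],
    [0, -43.9, 8.9, 0, 0],
    [0, -43.9, 8.9, 0, 0],
    [0, -43.9, 8.9, 0, 0],
    [0, -43.9, 8.9, 0, 0],
    [0, -43.9, 8.9, 0, 0],
    [0, -43.9, 8.9, 0, 0],
    [0, -43.9, 8.9, 0, 0]
  ]
}}

```text
clock: 1.82
position: [515.8, -148.7, 218.5]
tool_rot: [-0.0, 0.713, 0.702, 0.0]
contact_force: [0.8, 1.9, 0.4]
opening: 0.3
gripper_force: 0.0
```

{"api": "arm_command", "payload": {
  "deltas": [
    [0, -3, 0, 0, 0],
    [0, -3, 0, 0, 0],
    [0, -3, 0, 0, 0]
  ]
}}

```text
clock: 2.07
position: [514.6, -179.2, 218.3]
tool_rot: [-0.0, 0.714, 0.7, -0.001]
contact_force: [-1.1, 0.2, -0.2]
opening: 0.4
gripper_force: 0.0
```

```bash
python3 -c "
from st import *
snap('wrist','w1');to(448,-83,120,88.5)
for p in((575,-86,106),(460,-308,129),(481,-81,58)): print(proj('w1',p))"
```

```text
pos [ 515.1 -176.7  218.2] yaw 89.0 q [ 0.02  0.48  0.42  1.74 -0.23  0.97  0.5 ] F [ 0.   0.9 -0.5] m [-0.059  0.071 -0.054] t 2.1
delta cm [ 9.25 -6.86  9.84] turn 0.5
[400.72930363 102.54843156]
[248.78525351 400.80466942]
[269.52042603 101.09655932]
```

View pics/w1.png

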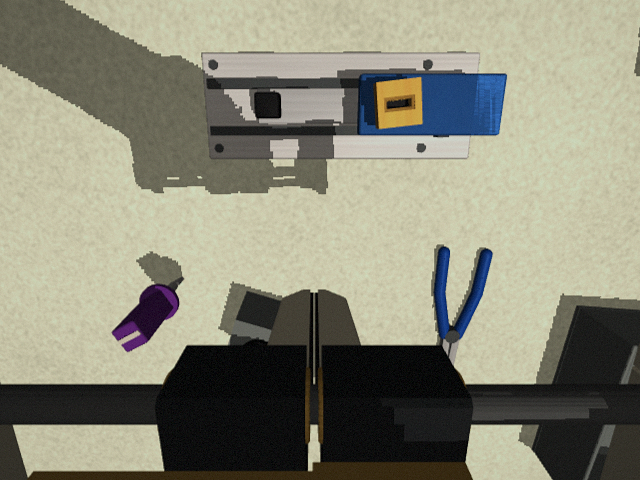

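Wrist view: the slot is at about (400,103), where I predicted it. The block's grip is at (267,104), and the driver is hidden behind the fingers. I'll measure the slot direction with code.

```bash
python3 - <<'E'
from h import *
np.set_printoptions(precision=1,suppress=True)
im=cv2.imread('pics/w1.png'); hsv=cv2.cvtColor(im,cv2.COLOR_BGR2HSV)
b=np.zeros(im.shape[:2],bool); b[70:140,365:435]=1
br=(b&(hsv[...,0]>8)&(hsv[...,0]<30)&(hsv[...,1]>110)&(hsv[...,2]>150)).astype(np.uint8)
n,l,s,c=cv2.connectedComponentsWithStats(br); k=1+s[1:,4].argmax(); m=(l==k).astype(np.uint8)
cs,_=cv2.findContours(m,cv2.RETR_CCOMP,cv2.CHAIN_APPROX_NONE); cs=sorted(cs,key=cv2.contourArea)[::-1][:2]
for ct in cs:
    r=cv2.minAreaRect(ct); print(r); P=[atz('w1',u,v,106) for u,v in cv2.boxPoints(r)]
    print(atz('w1',*r[0],106)); 
    for i in range(4): d=P[(i+1)%4]-P[i]; print(np.linalg.norm(d),np.degrees(np.arctan2(d[1],d[0])))
for q in((203,54),(479,54),(469,157),(210,157)): print('base',atz('w1',*q,20))
for q in((255,93),(279,93),(280,117),(257,117)): print('grip',atz('w1',*q,58))
print(atz('w1',400,103,106))
E
```

```text
((399.45123291015625, 102.44841766357422), (46.582489013671875, 46.61087417602539), 83.48019409179688)
[574.1 -85.9 106. ]
30.783952475514518 4.924130063072406
29.991737002095995 -79.47382760799205
31.83609688490123 -174.85188215626457
30.031593442798535 98.50528956863874
((399.4938659667969, 102.94514465332031), (15.681279182434082, 32.57730484008789), 83.6598129272461)
[574.2 -86.2 106. ]
21.76676458177024 4.828358821494531
10.100017615519922 -79.96300477675932
22.014648097791742 -175.09820289989977
10.108693383801786 98.6232397310125
base [422.  -40.2  20. ]
base [658.2 -44.9  20. ]
base [ 658.4 -131.3   20. ]
base [ 419.2 -126.6   20. ]
grip [469.9 -74.8  58. ]
grip [488.8 -75.2  58. ]
grip [488.8 -93.2  58. ]
grip [470.3 -92.8  58. ]
[574.5 -86.3 106. ]
```

{"api": "arm_command", "payload": {
  "deltas": [
    [0, 9.3, -7.7, 6, 0],
    [0, 9.3, -7.7, 6, 0],
    [0, 9.3, -7.7, 6, 0],
    [0, 9.3, -7.7, 10, 0],
    [0, 9.3, -7.7, 17.4, 0],
    [0, 9.3, -7.7, 17.4, 0],
    [0, 9.3, -7.7, 17.4, 0],
    [0, 9.3, -7.7, 17.4, 0]
  ]
}}

```text
clock: 2.78
position: [438.8, -80.8, 43.8]
tool_rot: [-0.002, 0.712, 0.702, -0.001]
contact_force: [1.0, 0.1, -0.3]
opening: 0.2
gripper_force: 0.0
```

```bash
python3 -c "
from st import *
to(487,-84.5,44,88.9)"
```

```text
pos [438.8 -80.8  43.8] yaw 89.2 q [-0.04  0.62  0.25  2.17 -0.38  0.4   0.51] F [ 1.   0.1 -0.3] m [-0.092  0.014  0.042] t 2.8
delta cm [-0.3   4.82 -0.04] turn 0.3
```

{"api": "arm_command", "payload": {
  "deltas": [
    [0, -0.2, 0.8, 0, 0],
    [0, -0.2, 1.3, 0, 0],
    [0, -0.2, 1.6, 0, 0],
    [0, -0.2, 1.9, 0, 0],
    [0, -0.2, 2.2, 0, 0],
    [0, -0.2, 2.5, 0, 0],
    [0, -0.2, 2.8, 0, 0],
    [0, -0.2, 3.1, 0, 0],
    [0, -0.2, 3.4, 0, 0]
  ]
}}

```text
clock: 3.53
position: [473.8, -85.2, 44.7]
tool_rot: [-0.0, 0.713, 0.701, -0.0]
contact_force: [-4.9, -0.2, 4.5]
opening: 0.6
gripper_force: 2.2
```

{"api": "arm_command", "payload": {
  "deltas": [
    [0, 0, 0.2, 0, 0],
    [0, 0, 0.4, 0, 0]
  ]
}}

```text
clock: 3.7
position: [478.0, -85.3, 44.6]
tool_rot: [-0.0, 0.713, 0.701, -0.0]
contact_force: [-3.6, -0.1, 3.2]
opening: 0.4
gripper_force: 2.1
```

```bash
python3 -c "
from st import *
snap('scene','s2');to(487,-84.5,44,88.9);crop('s2',250,225,80,60,10,'c3')"
```

```text
pos [478.7 -85.4  44.6] yaw 89.1 q [-0.05  0.65  0.27  2.07 -0.37  0.47  0.49] F [-1.9 -0.8  1.1] m [-0.046  0.683 -0.03 ] t 3.8
delta cm [0.1  0.83 0.06] turn 0.2
```

View pics/c3.png

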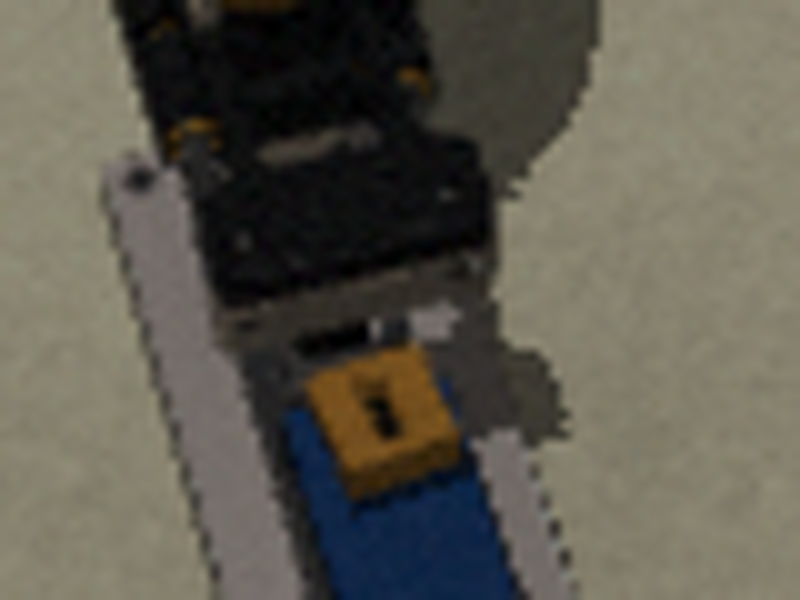

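The block is sliding under about 4 N, and the gripper mostly hides it in this view. I'll creep on until the force rises.

{"api": "arm_command", "payload": {
  "deltas": [
    [0, 0, 0.15, 0, 0],
    [0, 0, 0.3, 0, 0],
    [0, 0, 0.45, 0, 0]
  ]
}}

```text
clock: 4.0
position: [482.7, -85.4, 44.6]
tool_rot: [0.0, 0.713, 0.701, 0.0]
contact_force: [-2.8, -0.8, 0.9]
opening: 0.4
gripper_force: 1.5
```

{"api": "arm_command", "payload": {
  "deltas": [
    [0, 0, 0.1, 0, 0],
    [0, 0, 0.2, 0, 0]
  ]
}}

```text
clock: 4.17
position: [485.0, -85.4, 44.6]
tool_rot: [0.0, 0.713, 0.701, 0.0]
contact_force: [-2.9, -0.2, 1.8]
opening: 0.6
gripper_force: 1.3
```

{"api": "arm_command", "payload": {
  "deltas": [
    [0, 0, 0.1, 0, 0],
    [0, 0, 0.15, 0, 0]
  ]
}}

```text
clock: 4.33
position: [486.3, -85.4, 44.6]
tool_rot: [0.0, 0.713, 0.701, 0.0]
contact_force: [-2.5, 0.2, 0.6]
opening: 0.1
gripper_force: 1.2
```

{"api": "arm_command", "payload": {
  "deltas": [
    [0, 0, 0.1, 0, 0],
    [0, 0, 0.15, 0, 0]
  ]
}}

```text
clock: 4.5
position: [487.7, -85.5, 44.6]
tool_rot: [0.0, 0.713, 0.701, 0.0]
contact_force: [-2.5, -0.5, 0.1]
opening: 0.1
gripper_force: 1.0
```

{"api": "arm_command", "payload": {
  "deltas": [
    [0, 0, 0.1, 0, 0],
    [0, 0, 0.15, 0, 0]
  ]
}}

```text
clock: 4.67
position: [489.3, -85.5, 44.6]
tool_rot: [0.0, 0.713, 0.701, 0.0]
contact_force: [-2.1, -0.2, -0.4]
opening: 0.4
gripper_force: 0.9
```

{"api": "arm_command", "payload": {
  "deltas": [
    [0, 0, 0.1, 0, 0],
    [0, 0, 0.15, 0, 0]
  ]
}}

```text
clock: 4.83
position: [489.7, -85.5, 44.6]
tool_rot: [-0.001, 0.713, 0.701, -0.0]
contact_force: [-3.6, -0.0, 2.1]
opening: 0.6
gripper_force: 2.1
```

{"api": "arm_command", "payload": {
  "deltas": [
    [0, 0, 0.05, 0, 0],
    [0, 0, 0.05, 0, 0]
  ]
}}

```text
clock: 5.0
position: [489.7, -85.5, 44.6]
tool_rot: [-0.001, 0.713, 0.701, -0.001]
contact_force: [-4.9, 0.4, 4.3]
opening: 0.3
gripper_force: 2.6
```

{"api": "arm_command", "payload": {
  "deltas": [
    [0, 0, 0.1, 0, 0],
    [0, 0, 0.1, 0, 0]
  ]
}}

```text
clock: 5.17
position: [489.7, -85.5, 44.6]
tool_rot: [-0.002, 0.713, 0.701, -0.001]
contact_force: [-7.3, -0.0, 4.8]
opening: 0.3
gripper_force: 3.5
```

{"api": "arm_command", "payload": {
  "deltas": [
    [0, 0, 0.1, 0, 0],
    [0, 0, 0.1, 0, 0]
  ]
}}

```text
clock: 5.33
position: [489.8, -85.4, 44.6]
tool_rot: [-0.003, 0.713, 0.701, -0.002]
contact_force: [-8.0, -0.5, 6.2]
opening: 0.6
gripper_force: 4.3
```

The block stops dead at 489.7 while the force builds to 8 N, so it's home. Next I'll back off and look at the driver from above.

{"api": "arm_command", "payload": {
  "deltas": [
    [0, 0, -3, 0, 0],
    [0, 0, -3, 0, 0],
    [0, 0, -3, -4, 0],
    [0, 0, -3, -8, 0],
    [4.5, 0, -3, -12, 0],
    [4.5, 0, -3, -16, 0],
    [4.5, -4, -3, -19, 0],
    [4.5, -8, -3, -19, 0],
    [4.5, -12, -3, -19, 0],
    [4.5, -16, -3, -19, 0]
  ]
}}

```text
clock: 6.17
position: [463.0, -245.3, 236.8]
tool_rot: [0.004, 0.712, 0.702, 0.002]
contact_force: [1.8, 0.4, -0.7]
opening: 36.0
gripper_force: 0.0
```

{"api": "arm_command", "payload": {
  "deltas": [
    [4.5, -4, 0, 0, 0],
    [4.5, -8, 0, 0, 0],
    [4.5, -10.5, 0, 0, 0],
    [4.5, -10.5, 0, 0, 0],
    [4.5, -10.5, 0, 0, 0]
  ]
}}

```text
clock: 6.58
position: [459.4, -350.5, 235.0]
tool_rot: [0.002, 0.714, 0.7, -0.0]
contact_force: [0.1, 0.8, -0.6]
opening: 44.9
gripper_force: 0.0
```

```bash
python3 - <<'E'
from st import *
snap('wrist','w2');to(460,-307,150,84);print(proj('w2',(460,-307,129)),proj('w2',(505,-85,58)),proj('w2',(515,-85,58)))
crop('w2',170,0,300,225,2.6,'c4')
E
```

```text
pos [ 459.9 -348.3  234.8] yaw 89.1 q [ 0.32  0.51  0.47  1.63 -0.26  1.05  0.84] F [0.1 0.6 0. ] m [-0.004  0.08   0.04 ] t 6.6
delta cm [ 4.14 -0.07  8.48] turn 5.1
[313.61999132 178.98373802] [ 371.89476841 -154.35333728] [ 386.16031408 -154.66588642]
```

View pics/w2.png

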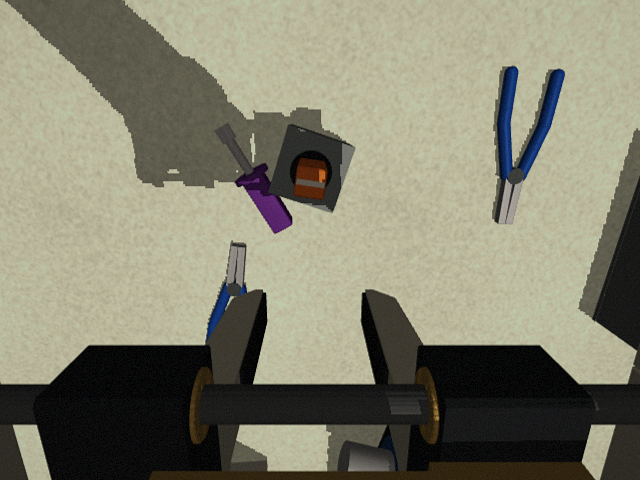

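Wrist view: the orange handle top is near (312,182) with its white line at about (310,184), in the stand at (315,165). The purple look-alike at (265,190) is close by. I'll measure both.

```bash
python3 - <<'E'
from h import *
np.set_printoptions(precision=1,suppress=True)
print('purple tip',tri(('w1',182,278),('w2',221,129)),'collar',tri(('w1',160,300),('w2',252,177)),'end',tri(('w1',126,341),('w2',281,223)))
im=cv2.imread('pics/w2.png')[150:205,280:345]; hsv=cv2.cvtColor(im,cv2.COLOR_BGR2HSV)
for y in range(0,55,2): print(y+150,' '.join('%3d/%3d'%(hsv[y,x,2],hsv[y,x,1]) for x in range(6,60,3)))
E

```

```text
purple tip [ 355.8 -274.5  -46.3] collar [ 370.7 -300.6    2. ] end [ 407.1 -289.4  145.8]
150  48/ 27  47/ 16  45/ 17  48/ 21  49/ 10  50/ 20  51/ 10  32/  0  24/ 11  29/ 26  39/ 13  43/ 12  45/ 11  47/ 11  48/  0  49/ 21  45/ 11  46/ 11
152  47/ 11  42/  6  49/ 31  46/ 22  51/ 10  34/ 15   5/204   3/255  14/ 73  16/ 32   4/  0  22/ 58  46/  6  51/ 25  46/  6  44/  6  43/  6  43/ 24
154  44/  6  50/ 26  47/ 11  43/ 12  24/ 43  10/128   7/ 36   8/159  13/ 98   2/255  12/ 85  12/ 64  20/ 38  46/ 28  49/ 26  49/  5  49/ 10  45/  6
156  45/ 11  42/  6  44/ 23  45/ 40   0/  0  11/139   6/255   2/255   4/ 64   5/255  10/102   0/  0   4/191  21/ 36  45/  6  43/ 24  45/ 11  40/ 13
158  46/ 28  49/ 36  50/ 20  13/ 39   7/109  55/181  48/202  20/204   1/255   0/  0   8/ 64   8/128   9/255   6/170  43/ 24  49/ 16  46/ 22  48/ 27
160  45/ 17  45/ 23  44/ 17   1/255   4/  0  61/213  63/247  61/238  55/246  58/198  48/218  34/225  15/ 85   6/213  22/ 23  45/ 11  45/  6  44/ 12
162  43/  6  48/ 37  17/ 60   6/213  32/199  59/233  61/226  59/242  60/221  61/247  58/246  61/247  64/203  18/113   4/2
[... 2434 characters left out ...]
/146  63/231  79/219  85/219  86/219  89/229  88/220  90/221  85/210  44/ 23  44/ 23  42/ 18  49/ 31  35/ 29
198 138/ 43  38/ 20  43/  6  46/ 28  45/ 23  45/ 23  43/  6  44/ 52  54/ 90  56/159  73/231  79/223  78/242  43/ 24  46/ 22  47/ 22  45/ 28  55/ 28
200 200/ 40 186/ 40 141/ 45  39/ 33  45/ 11  45/  6  43/ 12  48/ 27  46/ 28  45/ 17  40/  6  41/ 19  48/ 16  39/  7  41/  6  47/ 33  43/ 18 173/ 43
202 196/ 39 196/ 38 192/ 39 186/ 40 138/ 44  37/ 28  33/  8  40/ 26  38/ 20  46/ 28  45/ 17  44/ 23  49/ 36  46/  6  44/ 12  45/ 17  48/ 16 186/ 44
204 193/ 40 190/ 42 190/ 40 195/ 42 192/ 45 195/ 38 167/ 35 111/ 14 110/ 23  36/ 21  42/ 24  42/ 12  40/ 13  45/ 11  47/ 22  44/ 17  38/  7 186/ 45
```

```bash
python3 - <<'E'
from st import *
np.set_printoptions(precision=1,suppress=True)
print('purple top',tri(('scene0',205.2,215.6),('side0',264.5,332)),'collar',tri(('scene0',208.8,232),('side0',266,356)))
c=atz('w2',309.5,182.5,129);a=atz('w2',297,181,129);b=atz('w2',323,185,129);d=b-a
print('handle',c,'line yaw',np.degrees(np.arctan2(d[1],d[0])),d)
e=np.array([atz('w2',*p,129) for p in((297,166),(324,168),(323,199),(294,195))]);print(e,e.mean(0),np.diff(e,axis=0))
s=np.array([atz('w2',*p,64) for p in((289,124),(354,147),(333,211),(269,192))]);print('stand',s,s.mean(0))
to(c[0],c[1],150,-7+90)
E

```

```text
purple top [ 368.2 -254.4  119. ] collar [ 367.2 -256.6   47.5]
handle [ 457.1 -309.4  129. ] line yaw -9.800131223639607 [18.2 -3.1  0. ]
[[ 448.6 -297.8  129. ]
 [ 467.4 -299.5  129. ]
 [ 466.4 -321.3  129. ]
 [ 445.9 -318.1  129. ]] [ 457.1 -309.2  129. ] [[ 18.7  -1.7   0. ]
 [ -0.9 -21.8   0. ]
 [-20.6   3.3   0. ]]
stand [[ 440.2 -270.4   64. ]
 [ 494.6 -290.    64. ]
 [ 476.7 -345.2   64. ]
 [ 420.6 -327.1   64. ]] [ 458.  -308.2   64. ]
pos [ 459.9 -348.3  234.8] yaw 89.1 q [ 0.3  0.5  0.5  1.6 -0.3  1.1  0.8] F [0.1 0.6 0. ] m [-0.   0.1  0. ] t 6.6
delta cm [ 3.9 -0.4  8.5] turn 6.1
```

{"api": "arm_command", "payload": {
  "deltas": [
    [4.5, 4.0, -0.2, 4, 6.6],
    [4.5, 4.0, -0.2, 8, 6.6],
    [4.5, 4.0, -0.2, 8.5, 6.6],
    [4.5, 4.0, -0.2, 11, 6.6],
    [4.5, 4.0, -0.2, 14, 6.6],
    [4.5, 4.0, -0.2, 14.9, 6.6],
    [4.5, 4.0, -0.2, 14.9, 6.6]
  ]
}}

```text
clock: 7.22
position: [457.2, -305.3, 83.7]
tool_rot: [-0.002, 0.751, 0.66, -0.0]
contact_force: [0.4, 0.2, 0.1]
opening: 45.2
gripper_force: 0.0
```

```bash
python3 -c "
from st import *
to(458,-308.7,86,82.5)"
```

```text
pos [ 457.2 -305.3   83.7] yaw 82.6 q [ 0.3   0.67  0.4   1.87 -0.39  0.69  0.79] F [0.4 0.2 0.1] m [-0.068  0.101 -0.005] t 7.2
delta cm [-0.33  0.13 -0.23] turn 0.1
```

Correct by -3 mm in x and close.

{"api": "arm_command", "payload": {
  "deltas": [
    [4.5, -0.3, 0.1, -0.2, 0],
    [4.5, -0.3, 0.1, -0.2, 0],
    [0, -0.3, 0.1, -0.2, 0],
    [0, -0.3, 0.1, -0.2, 0],
    [0, -0.3, 0.1, -0.2, 0],
    [0, -0.3, 0.1, -0.2, 0],
    [0, -0.3, 0.1, -0.2, 0],
    [0, -0.3, 0.1, -0.2, 0]
  ],
  "newtons": 50
}}

```text
clock: 7.88
position: [458.1, -311.4, 88.2]
tool_rot: [0.0, 0.752, 0.659, 0.0]
contact_force: [-0.9, 1.0, 3.9]
opening: 21.9
gripper_force: 50.0
```

```bash
python3 -c "
from st import *
to(458,-308.7,86,82.5);print(sense()['opening'],sense()['gripper_force'])"
```

```text
pos [ 458.1 -311.4   88.2] yaw 82.5 q [ 0.3   0.66  0.4   1.86 -0.39  0.7   0.8 ] F [-0.9  1.   3.9] m [ 0.094  0.145 -0.001] t 7.9
delta cm [ 0.26 -0.05  0.22] turn -0.0
21.911103647405472 49.984368681907654
```

{"api": "arm_command", "payload": {
  "deltas": [
    [0, 0, 0, -2, 0],
    [0, 0, 0, -4.5, 0],
    [0, 0, 0, -8, 0],
    [0, 0, 0, -12, 0],
    [0, 4, 1.5, -14.2, -6],
    [0, 8, 3, -14.2, -12.5],
    [0, 12, 4.4, -14.2, -12.5],
    [0, 16, 5.9, -14.2, -12.5],
    [0, 20, 7.4, -14.2, -12.5],
    [0, 23.6, 8.6, -14.2, -12.5]
  ]
}}

```text
clock: 8.72
position: [571.8, -91.8, 229.3]
tool_rot: [-0.0, 0.676, 0.737, -0.0]
contact_force: [0.6, -0.1, -1.4]
opening: 21.8
gripper_force: 50.0
```

{"api": "arm_command", "payload": {
  "deltas": [
    [0, 0, 0, 3.5, 0],
    [0, 0, 0, 3.5, 0],
    [0, 0, 0, 3.5, 0],
    [0, 0, 0, 3.5, 0]
  ]
}}

```text
clock: 9.05
position: [571.2, -95.6, 195.3]
tool_rot: [0.001, 0.677, 0.736, -0.0]
contact_force: [-0.6, -0.7, -0.9]
opening: 22.0
gripper_force: 50.0
```

```bash
python3 - <<'E'
from st import *
snap('scene','s3');snap('side','d3');to(574.5,-88.7,195,95)
a=cv2.imread('pics/s3.png');b=cv2.imread('pics/d3.png')
p=proj('s3',(574.5,-86.2,125)).astype(int);q=proj('d3',(574.5,-86.2,125)).astype(int);print(p,q)
f=lambda i,p:cv2.resize(i[p[1]-36:p[1]+36,p[0]-24:p[0]+24],None,fx=8,fy=8,interpolation=cv2.INTER_CUBIC)
cv2.imwrite('pics/c5.png',np.hstack([f(a,p),f(b,q)]))
E
```

```text
pos [571.8 -96.1 196.2] yaw 94.8 q [-0.13  0.55  0.41  1.68 -0.26  0.97  0.46] F [-0.3 -0.4 -0.8] m [-0.054  0.081  0.015] t 9.2
delta cm [0.71 0.33 0.12] turn -0.2
[286 261] [341 252]
```

View pics/c5.png

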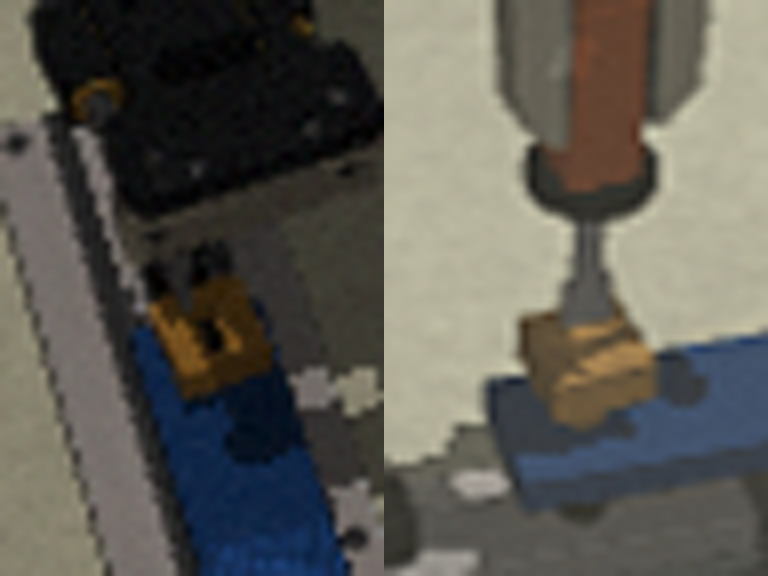

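Left (scene): the grey blade end is at about (180,303) in the crop, beside the slot at (208,333). Right (side): the blade's lower end is at (202,322) in that half. I'll triangulate the tip.

```bash
python3 - <<'E'
from st import *
np.set_printoptions(precision=1,suppress=True)
S=('s3',286-24+180/8-.4,261-36+303/8-.4);D=('d3',341-24+202/8-.4,252-36+322/8-.4)
print(tri(S,D),atz(*S,122),atz(*D,122))
S2=('s3',286-24+210/8-.4,261-36+333/8-.4);print('slot',atz(*S2,106))
# collar bottom, from side: left 527,right 658 row ~180
print('collar axis',atz('d3',341-24+(592-384)/8-.4,252-36+195/8-.4,172-0))
to(0,0,0)
E
```

```text
[573.3 -93.7 122. ] [572.9 -93.3 122. ] [573.6 -94.2 122. ]
slot [576.3 -85.3 106. ]
collar axis [572.1 -99.5 172. ]
pos [571.8 -96.1 196.2] yaw 94.8 q [-0.1  0.6  0.4  1.7 -0.3  1.   0.5] F [-0.3 -0.4 -0.8] m [-0.1  0.1  0. ] t 9.2
delta cm [ 14.4 -56.2  19.5] turn None
```

{"api": "arm_command", "payload": {
  "deltas": [
    [0, 0.75, 0.3, 0, 0],
    [0, 0.75, 0.3, 0, 0],
    [0, 0.75, 0.3, 0.6, 0],
    [0, 0.75, 0.3, 1.2, 0],
    [0, 0.75, 0.3, 1.2, 0],
    [0, 0.75, 0.3, 1.2, 0]
  ]
}}

```text
clock: 9.65
position: [573.2, -86.1, 181.9]
tool_rot: [-0.001, 0.676, 0.737, -0.001]
contact_force: [0.7, 0.5, -1.3]
opening: 21.6
gripper_force: 50.0
```

```bash
python3 - <<'E'
from st import *
to(574.1,-88.3,184.2,95)
E
```

```text
pos [573.2 -86.1 181.9] yaw 95.0 q [-0.14  0.57  0.41  1.69 -0.27  0.94  0.45] F [ 0.7  0.5 -1.3] m [-0.109  0.003 -0.001] t 9.7
delta cm [-0.23  0.07 -0.23] turn -0.0
```

{"api": "arm_command", "payload": {
  "deltas": [
    [0, -0.2, 0.1, 0, 0],
    [0, -0.2, 0.1, 0, 0],
    [0, -0.2, 0.1, 0, 0],
    [0, -0.2, 0.1, 0, 0]
  ]
}}

```text
clock: 9.98
position: [575.0, -88.1, 182.8]
tool_rot: [0.0, 0.676, 0.737, 0.0]
contact_force: [0.1, 0.3, -1.9]
opening: 21.5
gripper_force: 50.0
```

{"api": "arm_command", "payload": {
  "deltas": [
    [0, 0, 0, 0, 0]
  ]
}}

```text
clock: 10.07
position: [575.0, -88.0, 182.8]
tool_rot: [0.0, 0.676, 0.737, 0.0]
contact_force: [1.0, 0.3, -1.3]
opening: 21.7
gripper_force: 50.0
```

{"api": "arm_command", "payload": {
  "deltas": [
    [0, 0, -0.06, 0.2, 0],
    [0, 0, -0.06, 0.4, 0],
    [0, 0, -0.06, 0.6, 0],
    [0, 0, -0.06, 0.6, 0]
  ]
}}

```text
clock: 10.4
position: [574.0, -87.8, 176.1]
tool_rot: [-0.0, 0.676, 0.737, -0.0]
contact_force: [0.0, -0.1, -0.5]
opening: 21.9
gripper_force: 50.0
```

{"api": "arm_command", "payload": {
  "deltas": [
    [0, 0, 0, 0.15, 0],
    [0, 0, 0, 0.3, 0],
    [0, 0, 0, 0.3, 0]
  ]
}}

```text
clock: 10.65
position: [574.2, -87.9, 173.3]
tool_rot: [-0.0, 0.676, 0.737, -0.0]
contact_force: [-0.0, 0.6, -1.1]
opening: 22.3
gripper_force: 50.0
```

{"api": "arm_command", "payload": {
  "deltas": [
    [0, 0, 0, 0.1, 0],
    [0, 0, 0, 0.1, 0],
    [0, 0, 0, 0.1, 0]
  ]
}}

```text
clock: 10.9
position: [574.3, -88.0, 172.6]
tool_rot: [-0.0, 0.676, 0.737, -0.0]
contact_force: [-0.0, -0.1, -0.9]
opening: 21.5
gripper_force: 50.0
```

```bash
python3 - <<'E'
from st import *
to(574.1,-88,172,95); print(sense()['moment'])
E
```

```text
pos [574.3 -88.  172.6] yaw 95.0 q [-0.14  0.58  0.4   1.7  -0.27  0.92  0.46] F [-0.  -0.1 -0.9] m [-0.059  0.094  0.075] t 10.9
delta cm [ 0.   -0.02  0.06] turn -0.0
[-0.05904803  0.09436997  0.07503511]
```

Seated about 7.5 mm deep without force. I'll take a moment baseline, then turn.

```bash
cat > m.py <<'E'
from h import *
import sys
def mz(n=8):
    s=[sense()]
    for i in range(n): cams.read_camera('wrist'); s.append(sense())
    M=np.array([k['moment'] for k in s]);F=np.array([k['contact_force'] for k in s]);a=rot(s[-1]['tool_rot'])
    print('first %.3f'%M[0,2],'halt',M[1:,2].round(3),'mean %.3f sd %.3f'%(M[1:,2].mean(),M[1:,2].std()),'F',F[1:].mean(0).round(1),'pos',s[-1]['position'].round(1),'yaw %.1f'%np.degrees(np.arctan2(a[1,0],a[0,0])),'op %.1f t %.1f'%(s[-1]['opening'],s[-1]['clock']))
if __name__=='__main__': mz(int(sys.argv[1]))
E
python3 m.py 8
```

```text
first 0.075 halt [ 0.003 -0.031  0.013  0.029  0.003 -0.041 -0.011 -0.057] mean -0.011 sd 0.027 F [ 0.2  0.1 -0.9] pos [574.4 -88.  172.7] yaw 95.0 op 21.8 t 11.3
```

{"api": "arm_command", "payload": {
  "deltas": [
    [0, 0, -0.02, 0, 7],
    [0, 0, -0.05, 0.03, 14],
    [0, 0.01, -0.07, 0.08, 21],
    [0, 0.02, -0.09, 0.12, 28]
  ]
}}

```text
clock: 11.63
position: [573.1, -87.7, 171.7]
tool_rot: [-0.0, 0.835, 0.55, -0.0]
contact_force: [-0.5, 0.7, 0.2]
opening: 21.7
gripper_force: 50.0
```

```bash
python3 m.py 5
```

```text
first 0.147 halt [0.065 0.129 0.048 0.099 0.048] mean 0.078 sd 0.032 F [-1.2  0.6  1.3] pos [573.2 -87.7 171.6] yaw 67.1 op 21.9 t 11.9
```

{"api": "arm_command", "payload": {
  "deltas": [
    [0, 0, -0.01, 0.017, 2.5],
    [0, 0, -0.02, 0.033, 5],
    [0, 0, -0.03, 0.05, 7.5]
  ]
}}

```text
clock: 12.13
position: [572.8, -87.5, 171.1]
tool_rot: [-0.001, 0.868, 0.496, -0.0]
contact_force: [-1.4, 0.0, 3.2]
opening: 21.8
gripper_force: 50.0
```

```bash
python3 m.py 6
```

```text
first 0.166 halt [0.085 0.093 0.029 0.09  0.103 0.096] mean 0.083 sd 0.024 F [-1.9  0.9  2.6] pos [572.9 -87.5 171.1] yaw 59.6 op 21.8 t 12.4
```

{"api": "arm_command", "payload": {
  "deltas": [
    [0, 0, -0.01, 0.017, 2.5],
    [0, 0, -0.02, 0.033, 5]
  ]
}}

```text
clock: 12.6
position: [572.7, -87.4, 170.8]
tool_rot: [-0.001, 0.889, 0.457, -0.0]
contact_force: [-1.3, 0.9, 3.5]
opening: 21.5
gripper_force: 50.0
```

```bash
python3 m.py 6
```

```text
first 0.137 halt [0.096 0.074 0.098 0.147 0.093 0.123] mean 0.105 sd 0.023 F [-2.7  1.6  4.1] pos [572.7 -87.4 170.7] yaw 54.6 op 21.8 t 12.9
```

{"api": "arm_command", "payload": {
  "deltas": [
    [0, 0, -0.01, 0.017, 2.5],
    [0, 0, -0.02, 0.033, 5]
  ]
}}

```text
clock: 13.07
position: [572.5, -87.2, 170.4]
tool_rot: [-0.001, 0.908, 0.418, -0.0]
contact_force: [-3.0, 1.5, 5.0]
opening: 21.9
gripper_force: 50.0
```

```bash
python3 m.py 6
```

```text
first 0.081 halt [0.082 0.128 0.046 0.082 0.136 0.137] mean 0.102 sd 0.034 F [-3.5  2.3  4.9] pos [572.6 -87.2 170.3] yaw 49.5 op 21.7 t 13.4
```

{"api": "arm_command", "payload": {
  "deltas": [
    [0, 0, -0.07, 0, 2.5],
    [0, 0, -0.12, 0, 5]
  ]
}}

```text
clock: 13.53
position: [572.1, -86.9, 170.1]
tool_rot: [0.0, 0.926, 0.378, 0.0]
contact_force: [-1.5, 1.5, 2.1]
opening: 21.9
gripper_force: 50.0
```

```bash
python3 m.py 6
```

```text
first 0.117 halt [0.19  0.084 0.081 0.067 0.119 0.166] mean 0.118 sd 0.046 F [-1.7  1.3  2.3] pos [572.1 -86.9 170.1] yaw 44.5 op 22.1 t 13.8
```

{"api": "arm_command", "payload": {
  "deltas": [
    [0, 0, -0.02, 0, 2.5],
    [0, 0, -0.03, 0, 5]
  ]
}}

```text
clock: 14.0
position: [571.9, -86.6, 169.9]
tool_rot: [0.0, 0.941, 0.337, 0.0]
contact_force: [-1.3, 0.8, -0.3]
opening: 22.1
gripper_force: 50.0
```

```bash
python3 m.py 8
```

```text
first 0.129 halt [0.046 0.106 0.088 0.068 0.137 0.081 0.124 0.068] mean 0.090 sd 0.029 F [-0.6  0.8 -1.4] pos [571.9 -86.6 170. ] yaw 39.5 op 22.2 t 14.4
```

{"api": "arm_command", "payload": {
  "deltas": [
    [0, 0, -0.015, 0.015, 2.5],
    [0, 0, -0.03, 0.03, 5]
  ]
}}

```text
clock: 14.57
position: [571.7, -86.4, 169.7]
tool_rot: [0.0, 0.955, 0.296, 0.0]
contact_force: [-0.3, -0.1, -2.0]
opening: 21.8
gripper_force: 50.0
```

```bash
python3 m.py 7
```

```text
first 0.105 halt [0.076 0.099 0.082 0.119 0.074 0.128 0.058] mean 0.091 sd 0.023 F [ 0.6  0.3 -4.2] pos [571.7 -86.4 169.7] yaw 34.5 op 21.8 t 14.9
```

{"api": "arm_command", "payload": {
  "deltas": [
    [0, 0, -0.015, 0.015, 2.5],
    [0, 0, -0.03, 0.03, 5]
  ]
}}

```text
clock: 15.08
position: [571.5, -86.1, 169.5]
tool_rot: [0.0, 0.967, 0.254, 0.0]
contact_force: [1.1, 0.5, -4.5]
opening: 21.8
gripper_force: 50.0
```

```bash
python3 m.py 7
```

```text
first 0.176 halt [0.079 0.186 0.081 0.13  0.082 0.142 0.075] mean 0.111 sd 0.040 F [ 1.3  0.2 -6.1] pos [571.5 -86.1 169.5] yaw 29.5 op 22.2 t 15.4
```

{"api": "arm_command", "payload": {
  "deltas": [
    [0, 0, 0, 0.08, 2.5],
    [0, 0, -0.01, 0.14, 5]
  ]
}}

```text
clock: 15.6
position: [571.4, -85.9, 168.9]
tool_rot: [-0.0, 0.977, 0.211, 0.0]
contact_force: [-0.1, 0.7, 0.5]
opening: 21.7
gripper_force: 50.0
```

```bash
python3 m.py 7
```

```text
first 0.147 halt [0.106 0.075 0.085 0.114 0.118 0.111 0.029] mean 0.091 sd 0.029 F [-0.2  1.1 -0.2] pos [571.5 -85.9 168.9] yaw 24.5 op 21.9 t 15.9
```

{"api": "arm_command", "payload": {
  "deltas": [
    [0, 0, -0.01, 0.02, 2.5],
    [0, 0, -0.02, 0.04, 5]
  ]
}}

```text
clock: 16.12
position: [571.3, -85.7, 168.5]
tool_rot: [-0.0, 0.986, 0.169, 0.0]
contact_force: [-1.0, 1.6, 1.9]
opening: 21.7
gripper_force: 50.0
```

```bash
python3 m.py 7
```

```text
first 0.087 halt [0.07  0.065 0.051 0.061 0.103 0.134 0.085] mean 0.081 sd 0.027 F [-0.9  1.4  3.1] pos [571.4 -85.7 168.4] yaw 19.5 op 21.6 t 16.5
```

{"api": "arm_command", "payload": {
  "deltas": [
    [0, -0.02, -0.02, 0.01, 2.5],
    [0, -0.02, -0.03, 0.03, 5]
  ]
}}

```text
clock: 16.63
position: [571.3, -85.4, 168.1]
tool_rot: [-0.0, 0.992, 0.125, 0.001]
contact_force: [-0.7, 2.7, 4.7]
opening: 21.7
gripper_force: 50.0
```

```bash
python3 m.py 6
```

```text
first 0.085 halt [0.027 0.146 0.114 0.071 0.106 0.088] mean 0.092 sd 0.037 F [-1.   2.2  4.9] pos [571.3 -85.4 168. ] yaw 14.5 op 21.6 t 16.9
```

{"api": "arm_command", "payload": {
  "deltas": [
    [0, 0, -0.02, 0.015, 2.5],
    [0, 0, -0.03, 0.03, 5]
  ]
}}

```text
clock: 17.1
position: [571.2, -85.2, 167.7]
tool_rot: [-0.0, 0.997, 0.082, 0.001]
contact_force: [0.6, 2.6, 6.0]
opening: 21.3
gripper_force: 50.0
```

```bash
python3 m.py 6
```

```text
first 0.068 halt [0.119 0.079 0.032 0.143 0.085 0.054] mean 0.085 sd 0.037 F [-0.7  2.3  5.5] pos [571.2 -85.2 167.6] yaw 9.5 op 21.9 t 17.4
```

{"api": "arm_command", "payload": {
  "deltas": [
    [0, 0, -0.06, 0, 2.5],
    [0, 0, -0.1, 0, 5]
  ]
}}

```text
clock: 17.57
position: [571.1, -84.7, 167.4]
tool_rot: [0.0, 0.999, 0.038, 0.001]
contact_force: [-0.0, 1.3, 2.1]
opening: 21.5
gripper_force: 50.0
```

```bash
python3 m.py 6
```

```text
first 0.157 halt [0.071 0.131 0.055 0.088 0.145 0.116] mean 0.101 sd 0.033 F [0.1 1.1 3.1] pos [571.1 -84.7 167.4] yaw 4.5 op 21.8 t 17.9
```

{"api": "arm_command", "payload": {
  "deltas": [
    [0, 0, -0.02, 0, 2.5],
    [0, 0, -0.03, 0.01, 5]
  ]
}}

```text
clock: 18.03
position: [571.1, -84.4, 167.2]
tool_rot: [0.0, 1.0, -0.005, 0.001]
contact_force: [0.7, 0.7, 1.8]
opening: 22.1
gripper_force: 50.0
```

```bash
python3 m.py 6
```

```text
first 0.150 halt [0.178 0.121 0.145 0.127 0.156 0.147] mean 0.146 sd 0.019 F [0.9 0.8 1.7] pos [571.1 -84.4 167.2] yaw -0.5 op 21.7 t 18.3
```

```bash
python3 m.py 8
```

```text
first 0.147 halt [0.129 0.108 0.107 0.154 0.171 0.146 0.094 0.124] mean 0.129 sd 0.025 F [ 1.9 -0.1  1.3] pos [571.  -84.3 167.3] yaw -0.5 op 21.6 t 18.7
```

{"api": "arm_command", "payload": {
  "deltas": [
    [0, 0, -0.015, 0.01, 2],
    [0, 0, -0.02, 0.02, 4]
  ]
}}

```text
clock: 18.9
position: [571.0, -84.1, 167.1]
tool_rot: [0.0, 0.999, -0.04, 0.0]
contact_force: [2.2, -0.9, 1.5]
opening: 21.7
gripper_force: 50.0
```

```bash
python3 m.py 12
```

```text
first 0.147 halt [0.163 0.146 0.16  0.159 0.093 0.171 0.145 0.098 0.092 0.106 0.141 0.129] mean 0.134 sd 0.028 F [ 2.9 -0.5  0.5] pos [571.  -84.1 167.1] yaw -4.5 op 21.5 t 19.5
```

The foot has been found: the halted moment stepped from about 0.09 to 0.135 and held there over 26 readings. That matches about 12 N on the foot. Next I'll ease off the torque within the slot's play and lift straight out.

{"api": "arm_command", "payload": {
  "deltas": [
    [0, 0, 0.02, -0.02, -2],
    [0, 0, 0.04, -0.04, -4],
    [0, 0, 0.04, -0.04, -4],
    [0, 0, 0.04, -0.5, -4],
    [0, 0, 0.04, -1, -4],
    [0, 0, 0.04, -1.5, -4],
    [0, 0, 0.04, -3, -4],
    [0, 0, 0.04, -6, -4],
    [0, 0, 0.04, -6.5, -4],
    [0, 0, 0.04, -6.5, -4]
  ]
}}

```text
clock: 20.33
position: [570.2, -85.1, 234.0]
tool_rot: [0.0, 1.0, -0.005, 0.001]
contact_force: [0.7, -0.3, -1.6]
opening: 21.6
gripper_force: 50.0
```

```bash
python3 - <<'E'
from st import *
snap('wrist','w4');to(458,-310.4,232,82.5)
E
```

```text
pos [569.6 -84.3 232.3] yaw -0.6 q [-0.43  0.63  0.93  1.64 -0.54  1.15 -0.95] F [-0.   0.9 -1. ] m [0.038 0.137 0.033] t 20.4
delta cm [-10.94  22.72   0.03] turn -83.1
```

{"api": "arm_command", "payload": {
  "deltas": [
    [0, -1.1, 2.3, 0, -7],
    [0, -2.2, 4.6, 0, -14],
    [0, -3.3, 6.9, 0, -21],
    [0, -4.4, 9.2, 0, -28],
    [0, -5.5, 11.5, 0, -35],
    [0, -6.6, 13.8, 0, -42],
    [0, -7.7, 16, 0, -49],
    [0, -8.8, 18.3, 0, -56],
    [0, -10, 20.5, 0, -63],
    [0, -10.9, 22.7, 0, -70]
  ]
}}

```text
clock: 21.22
position: [456.9, -310.1, 230.2]
tool_rot: [-0.003, 0.82, 0.572, -0.001]
contact_force: [0.4, -0.4, -0.6]
opening: 21.7
gripper_force: 50.0
```

{"api": "arm_command", "payload": {
  "deltas": [
    [0, 0, 0, 0, -7],
    [0, 0, 0, 0, -13],
    [0, 0, 0, 0, -13],
    [0, 0, 0, 0, -13],
    [0, 0, 0, 0, -13]
  ]
}}

```text
clock: 21.63
position: [459.1, -309.3, 231.0]
tool_rot: [-0.001, 0.752, 0.659, -0.0]
contact_force: [-0.2, -1.0, -0.8]
opening: 21.5
gripper_force: 50.0
```

```bash
python3 - <<'E'
from st import *
to(458,-310.4,165,82.5)
E
```

```text
pos [ 459.1 -309.3  231. ] yaw 82.4 q [ 0.22  0.49  0.51  1.7  -0.27  1.03  0.69] F [-0.2 -1.  -0.8] m [-0.07   0.082  0.007] t 21.6
delta cm [-0.13 -0.08  6.6 ] turn -0.1
```

{"api": "arm_command", "payload": {
  "deltas": [
    [0, -0.1, -0.1, 4, 0],
    [0, -0.1, -0.1, 7, 0],
    [0, -0.1, -0.1, 8.4, 0],
    [0, -0.1, -0.1, 8.4, 0],
    [0, -0.1, -0.1, 8.4, 0],
    [0, -0.1, -0.1, 8.4, 0],
    [0, -0.1, -0.1, 8.4, 0]
  ]
}}

```text
clock: 22.22
position: [459.4, -311.8, 149.5]
tool_rot: [0.002, 0.752, 0.659, 0.0]
contact_force: [0.9, 0.2, -0.8]
opening: 21.3
gripper_force: 50.0
```

```bash
python3 - <<'E'
from st import *
to(458,-310.4,88.2,82.5)
E
```

```text
pos [ 459.4 -311.8  149.5] yaw 82.5 q [ 0.26  0.58  0.46  1.8  -0.34  0.83  0.76] F [ 0.9  0.2 -0.8] m [-0.13   0.05   0.004] t 22.2
delta cm [ 0.13 -0.17  6.13] turn -0.0
```

{"api": "arm_command", "payload": {
  "deltas": [
    [0, 0.1, -0.1, 0.4, 0],
    [0, 0.1, -0.1, 0.8, 0],
    [0, 0.1, -0.1, 1.2, 0],
    [0, 0.1, -0.1, 1.8, 0],
    [0, 0.1, -0.1, 2.4, 0]
  ]
}}

```text
clock: 22.63
position: [457.6, -309.9, 123.5]
tool_rot: [0.0, 0.752, 0.659, 0.0]
contact_force: [-0.1, 0.5, -1.4]
opening: 21.8
gripper_force: 50.0
```

{"api": "arm_command", "payload": {
  "deltas": [
    [0, 0, 0, 1, 0],
    [0, 0, 0, 2, 0],
    [0, 0, 0, 3, 0],
    [0, 0, 0, 3.3, 0],
    [0, 0, 0, 3.3, 0]
  ]
}}

```text
clock: 23.05
position: [456.9, -309.4, 89.5]
tool_rot: [-0.001, 0.752, 0.659, -0.0]
contact_force: [-0.5, -0.2, -0.7]
opening: 21.5
gripper_force: 50.0
```

Inserted freely. I'll lower the last bit until the collar touches, then release.

{"api": "arm_command", "payload": {
  "deltas": [
    [0, 0, 0, 0.1, 0],
    [0, 0, 0, 0.15, 0],
    [0, 0, 0, 0.15, 0]
  ]
}}

```text
clock: 23.3
position: [457.8, -310.2, 89.8]
tool_rot: [0.0, 0.752, 0.659, 0.0]
contact_force: [-1.2, -0.4, -1.2]
opening: 22.1
gripper_force: 50.0
```

{"api": "arm_command", "payload": {
  "deltas": [
    [0, 0, 0, 0.1, 0],
    [0, 0, 0, 0.1, 0],
    [4.5, 0, 0, 0.1, 0],
    [4.5, 0, 0, 0.1, 0],
    [4.5, 0, 0, 0.1, 0],
    [4.5, 0, 0, 0.1, 0]
  ]
}}

```text
clock: 23.8
position: [457.7, -310.1, 88.7]
tool_rot: [0.0, 0.752, 0.659, 0.0]
contact_force: [0.5, -0.1, 0.3]
opening: 42.8
gripper_force: 0.0
```

{"api": "arm_command", "payload": {
  "deltas": [
    [4.5, 0, 0, -2, 0],
    [4.5, 0, 0, -5, 0],
    [4.5, 0, 0, -9, 0],
    [4.5, 0, 0, -13, 0],
    [4.5, 0, 0, -17, 0],
    [4.5, -4, 0, -18, 0],
    [4.5, -8, 0, -18, 0],
    [4.5, -12, 0, -18, 0],
    [4.5, -15, 0, -18, 0],
    [4.5, -15, 0, -18, 0]
  ]
}}

```text
clock: 24.63
position: [433.2, -466.0, 268.4]
tool_rot: [0.001, 0.755, 0.655, -0.003]
contact_force: [-0.6, 0.7, 0.1]
opening: 44.8
gripper_force: 0.0
```

```bash
python3 - <<'E'
from st import *
snap('scene','s5');snap('side','d5')
a=cv2.imread('pics/s5.png')[205:317,175:325];b=cv2.imread('pics/d5.png')[245:395,240:390]
cv2.imwrite('pics/c6.png',np.hstack([cv2.resize(a,(440,329),interpolation=cv2.INTER_CUBIC),cv2.resize(b,(329,329),interpolation=cv2.INTER_CUBIC)]))
to(0,0,0)
E
```

```text
pos [ 436.9 -459.7  268. ] yaw 82.3 q [ 0.49  0.59  0.52  1.41 -0.3   1.22  0.9 ] F [ 1.   0.8 -0.6] m [-0.063  0.013  0.008] t 24.7
delta cm [ 39.71 -49.42  26.86] turn None
```

View pics/c6.png

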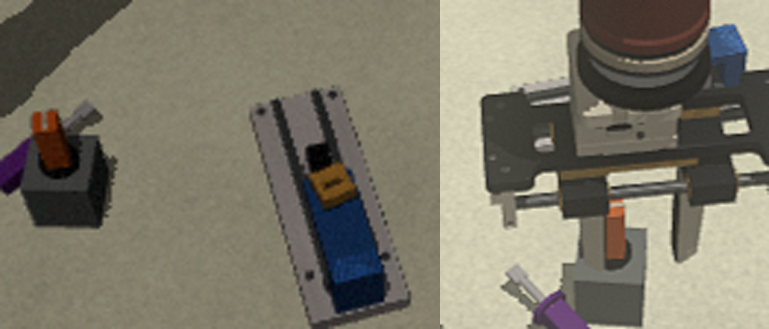

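The driver is standing in its stand, and the grip now sits just behind the screw head. The purple look-alike is lying by the stand, and it was already lying there in w2, before I reached that area. I'll check the numbers against w2.

```bash
python3 - <<'E'
from st import *
np.set_printoptions(precision=1,suppress=True)
k=150/440
S=lambda u,v:('s5',175+u*k,205+v*k)
print('grip rear edge',atz(*S(306,147),58),atz(*S(328,143),58))
print('handle top',atz(*S(47,121),129),'side',atz('d5',240+(616-440)*150/329,245+208*150/329,129))
print('purple now: blade',atz(*S(90,110),8),'w2 blade',atz('w2',226,134,8))
print('purple handle now',atz(*S(8,178),10),'w2 end',atz('w2',282,224,10), 'side blade',atz('d5',240+(513-440)*150/329,245+270*150/329,8))
# stand corners now vs handle: expected pixel of handle-top if seated
print(proj('s5',(459.2,-308,129)),S(47,121)[1:])
for i in range(2):
  c=snap('scene','s6')
E
```

```text
grip rear edge [506.1 -90.7  58. ] [508.  -70.5  58. ]
handle top [ 459.5 -304.   129. ] side [ 464.3 -311.5  129. ]
purple now: blade [ 368.4 -271.9    8. ] w2 blade [ 374.9 -279.1    8. ]
purple handle now [ 423.6 -359.1   10. ] w2 end [ 426.  -370.6   10. ] side blade [ 380.  -261.4    8. ]
[189.4 246.6] (191.02272727272728, 246.25)
```

The tail is at about 505 mm (home), the driver is seated, and the purple piece hasn't moved since w2. The arm is clear of everything, so I'm handing in.

```bash
python3 -c "
from rig import job
print(job.sign_off())"
```

```text
the job is handed in; nothing more can be done
None
```

I handed the job in at about 25 s: block home against the fence, stop screw turned by feel until the foot bears at an estimated 12 N, driver back in its stand. The purple look-alike fell over early in the run, before the gripper went near it, and I left it lying there.

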